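# Hook the jammed punch blank out of the covered tray

### The arm

A 7-joint arm with a two-finger parallel gripper is mounted at the origin on the work surface. World frame = base frame: x ahead of the robot, y to its left, z up, the work surface at z = 0. Lengths are in m, angles in rad, forces in N, time in s.
With the tool pointing down it reaches from about 0.425 to 1.025 m from the base axis. Payload 9.4 kg.
Tool frame: the origin (TCP) lies midway between the tips of the shut fingers; the grasp point (between the pads) lies 19 mm behind it; z points along the fingers, y is the line along which they close (so a half turn about z gives the same grasp; the last joint's range is limited). The gripper opens to 93 mm and grips with 3 to 60 N. Pads are 15 mm wide; open, the fingers measure 128 mm over their backs; the gripper's body (75 mm by 188 mm) begins 65 mm behind the grasp point.
Start: joints at [1.241, 0.599, -0.003, 1.599, 0.002, 0.943, -0.08], TCP at [0.181, -0.702, 0.219] pointing down, gripper open.
Joint ranges: [-2.57, 2.57], [-0.35, 1.97], [-1.29, 1.29], [0.11, 2.56], [-1.05, 4.19], [0.11, 1.86], [-2.63, 2.63]. Speed limits (rad/s): [2.22, 2.22, 3.01, 3.01, 3.14, 3.14, 3.14].

### API

Orientations are given as a unit quaternion [x, y, z, w].
In Python, from cell import robot, jaws, solver, read_camera, monitor gives the robot as it stands. The module is installed in compiled form; this text tells all that it offers. Calls block until the motion is done:
- robot.move_ptp(position, orientation): joint-space move of the TCP to a pose.
- robot.movel(position, rotation=None, rate=0.15): straight line of the TCP; rotation=None keeps the orientation; rate is the mean speed in m/s.
- robot.move_joints(angles): joint-space move.
- jaws.set_gripper(opening): opening from 0.0 (shut) to 1.0 (fully open); the grip force is fixed at half the most; returns when the fingers have stopped.
- robot.dwell(seconds).
- solver.solve_ik(position, orientation): joint angles nearest the present ones, or None.
- read_camera(name): name is "scene" or "top" or "wrist"; returns a dict with "pixels" (384x512x3 uint8, blue, green, red), "camera_matrix" (3x3 intrinsics, pixels), "k1" (the pictures are not rectified: a ray, as slopes to the right and down, at radius r is drawn at 1 + k1 r^2 times it, then the intrinsics apply), "origin" and "attitude" of the camera in the world. Camera axes: x right, y up, looking along -z (the intrinsics and any distortion apply to the point x, -y, -z); pixel columns grow to the right and rows downward; lengths in m; the calibration is good to about 2 mm. A picture is of the moment at which its call begins. There is no depth.
A pose or a line that the arm cannot do raises robot.Unreachable and nothing moves.
- robot.job_done(): hands the job in; it is judged then, once.
Readings, each from a call of its own:
- monitor.get_clock(): time.
- monitor.get_q(): joint angles.
- monitor.get_qvel(): joint speeds.
- monitor.get_joint_efforts(): joint torques, N m.
- monitor.get_ee_pos(): TCP position.
- monitor.get_tcp_rot(): TCP orientation.
- monitor.get_contact_force(): force on the tool from outside, world axes, zero at the start.
- monitor.get_moment(): the same for the moment, N m.
- monitor.get_finger_gap(): opening from 0.0 (shut) to 1.0 (fully open).
- monitor.get_grip_force(): force on a finger pad.
Only numpy, scipy, OpenCV 4.12 (cv2) and the standard library are available. Lean on these libraries where they do the work, as an engineer would, in place of code of your own. Each camera call takes 0.05 s, during which the arm holds its last target. There are 200 camera calls.

### The job

The long steel blank is stuck in its lane under the clear cover of the pine tray. Take the hooked pick from its stand, reach through the slot in the cover, turn the hook in behind the long blank and drag it with the pick all the way out onto the open apron, pressing only gently on the tray and its loose cover; leave the short blank where it lies. Then put the pick back upright in its stand and leave the other things on the bench alone.

Things in the scene. Friction and masses are not known exactly. Their poses are not given: they have to be found in the camera images.
- tray: Fixed pine tray, 270 long (its x), 84 wide, 40 mm high. Origin on the table, midway across; +x to the closed rear (inside ends at x = 130 mm), -x to the open mouth, +z up. Floor top 10 mm above the table; inside |y| < 34 mm. Two lanes 22 mm wide at |y| = 10 to 32 mm, each with a rib on its inner side, top 14 mm above the table. Keep the pick under 15 N on tray and cover.
- cover_front (a point): Middle of the cover's front edge on its top (tray x = -30, y = 0, z = 40 mm). The thin clear cover, 36 to 40 mm above the table, reaches from here back to tray x = 135 mm. It gives 2 N per mm for 4 mm when pressed down, then is hard; about 6 N shifts it sideways.
- slot_nominal (a point): Tray x = 60, y = 0, z = 40 mm. The cover's slot, 8.5 mm wide, edged with thin white lines, runs along tray x from the cover's front edge (open there) to x = 125 mm. The cover fits loosely: the slot's middle is anywhere up to 6.5 mm to either side of tray y = 0, and this is NOT measured; feel for it.
- apron (a point): Middle of the open apron's floor (tray x = -77, y = 0, z = 10 mm). The apron is the uncovered front of the tray, x = -124 to -30 mm, floor level with the lanes; sides 20 mm and front lip 16 mm above the table.
- rollers (a point): Tray x = -14, y = 0, z = 26 mm: over each lane here (y = 21 and -21 mm) a sprung white roller hangs to 26 mm above the table and holds the blanks in; pushing a blank out under it takes up to about 6 N.
- long_blank: The long steel blank, 60 long x 18 wide x 20 mm high, with a rounded nose towards the mouth and a flat rear end; it lies in one of the two lanes, either side. Origin: middle of its underside; x along its length, +x to the flat rear end (30 mm from the origin).
- short_blank: The short steel blank, 34 mm long, otherwise alike, in the other lane. It stays there. Origin: middle of its underside.
- pick: Hooked pick, 120 g, in its stand. Origin: on the shaft axis at the underside of its brass flange (36 x 36 x 8 mm). Above the flange a dark wooden handle, 22 x 22 mm square, reaches to 64 mm above the origin. Below it a round steel shaft, 5 mm thick, goes straight down 50 mm, then bends at a right angle into the hook along the pick's +x: 5 mm thick, its tip 24 mm from the shaft axis. z up the handle.
- pick_toe (a point): Tip of the hook (held across the pull, the pick swings least when the fingers grip the two handle faces that look along its own y): 24 mm along x, 50 mm below the pick's origin
- stand: Fixed pine pick stand, 65 mm high: two upright walls (74 mm long in x, from x = -31 to 43 mm) with a gap 20 mm wide along x between them, open at top and ends. The pick hangs in the gap with its flange on the walls and its hook along the stand's +x. Origin on the table. The gap's floor is 8 mm above the table.
- stand_seat (a point): where the pick's origin is when it stands in the stand (65 mm above the table)
- wax_jar: Bystander, to be left alone: low round jar, 52 mm across, 50 mm tall
- thread_tin: Bystander, to be left alone: flat aluminium tin, 58 mm across, 26 mm tall
- glue: Bystander, to be left alone: white plastic bottle, 44 mm across, 100 mm tall
- cup: Bystander, to be left alone: grey cup, 72 mm across, 85 mm tall
- mallet: Bystander, to be left alone: small mallet lying on the grey cutting mat
- driver: Bystander, to be left alone: dark-handled awl-like driver lying on the table
- slicker: Bystander, to be left alone: dark wooden edge slicker, 110 x 24 x 18 mm, lying flat
Mind the look-alikes: they are no part of the job. Leave any turquoise or yellow look-alike of the stand alone.

How it is judged:
By the outcome, as a careful person would: the job done as asked, in the order asked, and still so for the second after the job is handed in, with the robot touching nothing.
It also fails if it takes over 67 s, if anything falls off the work surface, if the arm or the gripper's body presses on something with over 40 N, if the wrist force passes 120 N, or if a joint passes its speed limit or range.

## Working session

There is one attempt and no reset: what is moved stays moved. The work goes in short steps, each a Python script; the robot and the scene stay as the last script left them, time stands still between calls to the robot, and variables do not carry over. Pictures are saved under pics/ and viewed, at most 10 in all, crops included, and the job is handed in when it is done.

```bash
mkdir -p pics; cat > h.py <<'E'
import numpy as np, cv2
from cell import robot, jaws, solver, read_camera, monitor
from scipy.spatial.transform import Rotation as R
def cam(n):
    c=read_camera(n); c['R']=R.from_quat(c['attitude']).as_matrix() if np.size(c['attitude'])==4 else np.array(c['attitude']); return c
def ray(c,u,v):
    K=np.array(c['camera_matrix']); d=np.array([(u-K[0,2])/K[0,0],(v-K[1,2])/K[1,1]])
    s=d.copy()
    for _ in range(20): s=d/(1+c['k1']*(s@s))
    return c['R']@np.array([s[0],-s[1],-1.])
def at(c,u,v,z):
    r=ray(c,u,v); o=np.array(c['origin']); return o+r*(z-o[2])/r[2]
def px(c,p):
    K=np.array(c['camera_matrix']); q=c['R'].T@(np.array(p)-c['origin']); s=np.array([q[0],-q[1]])/-q[2]
    s=s*(1+c['k1']*(s@s)); return K[0,0]*s[0]+K[0,2],K[1,1]*s[1]+K[1,2]
E
python3 - <<'E'
from h import *
import pickle
for n in('top','scene'):
    c=cam(n); pickle.dump(c,open(n+'.pkl','wb')); print(n,c['origin'],c['attitude'],c['k1'],c['camera_matrix'])
    cv2.imwrite(f'pics/{n}.png',cv2.resize(c['pixels'],(800,600),interpolation=cv2.INTER_CUBIC))
print(monitor.get_clock(),monitor.get_tcp_rot())
E
```

```text
top [0.26492135 0.03939876 1.40443213] [ 0.06704364 -0.07120305 -0.69702311  0.71034784] -0.05959234153712253 [[423.02486234   0.         262.26955141]
 [  0.         423.02486234 192.45851608]
 [  0.           0.           1.        ]]
scene [1.21125853 0.07793296 1.14571945] [0.19303912 0.20209218 0.7017911  0.65527391] -0.12710141033222 [[410.65209185   0.         249.10141401]
 [  0.         410.65209185 187.14322272]
 [  0.           0.           1.        ]]
0.1 [ 9.92018949e-01  1.26087027e-01 -1.43158563e-04 -6.67852901e-04]
```

View pics/top.png

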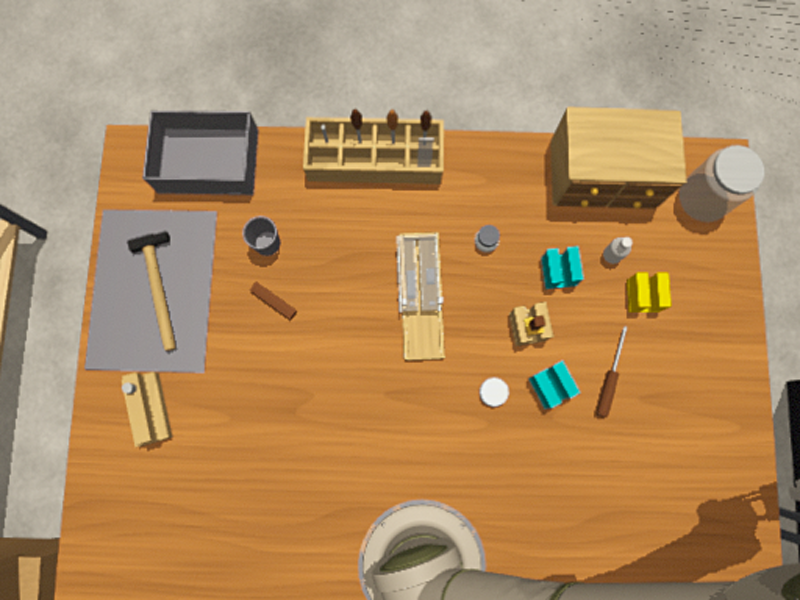

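View pics/scene.png

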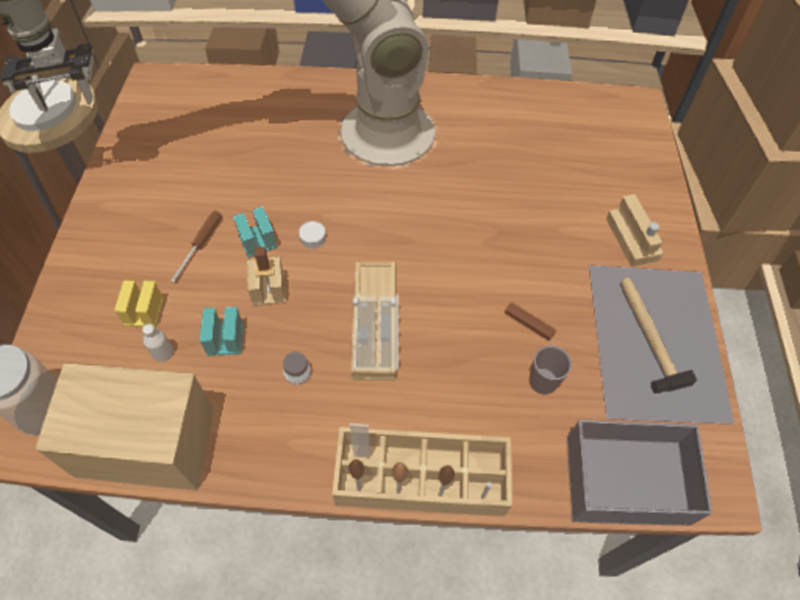

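The top view shows the tray centred near (420,297) with its mouth toward the robot at (424,358). The pick is in the pine stand near (530,325), with its handle top near (537,323).

```bash
python3 - <<'E'
from h import *
import pickle
k=512/800
t=pickle.load(open('top.pkl','rb'));s=pickle.load(open('scene.pkl','rb'))
for n,c,l in(('top',t,[(405,359,.016),(443,357,.016),(397,236,.04),(438,234,.04),(537,323,.129),(531,325,.065)]),('sc',s,[(358,264,.016),(395,264,.016),(353,375,.04),(396,376,.04),(262,252,.129),(265,270,.065)])):
    for u,v,z in l: print(n,u,v,at(c,u*k,v*k,z).round(4))
# go above midpoint of stand with wrist cam
p=at(t,531*k,325*k,.065)
q0=R.from_euler('x',np.pi).as_quat()
robot.move_ptp([p[0]-.03,p[1],.33],q0)
c=cam('wrist');pickle.dump(c,open('w1.pkl','wb'));print(c['origin'],c['k1'],c['R'].round(2))
cv2.imwrite('pics/w1.png',cv2.resize(c['pixels'],(800,600),interpolation=cv2.INTER_CUBIC))
p=at(t,421*k,297*k,.03)
robot.move_ptp([p[0]-.05,p[1],.37],q0)
c=cam('wrist');pickle.dump(c,open('w2.pkl','wb'))
cv2.imwrite('pics/w2.png',cv2.resize(c['pixels'],(800,600),interpolation=cv2.INTER_CUBIC))
print(monitor.get_clock())
E
```

```text
top 405 359 [0.4151 0.0415 0.016 ]
top 443 357 [ 0.4209 -0.0385  0.016 ]
top 397 236 [0.6767 0.0639 0.04  ]
top 438 234 [ 0.683  -0.0241  0.04  ]
top 537 323 [ 0.4783 -0.2161  0.129 ]
top 531 325 [ 0.4847 -0.2164  0.065 ]
sc 358 264 [ 0.4265 -0.0348  0.016 ]
sc 395 264 [0.4209 0.0444 0.016 ]
sc 353 375 [ 0.6987 -0.0182  0.04  ]
sc 396 376 [0.695 0.063 0.04 ]
sc 262 252 [ 0.4894 -0.2146  0.129 ]
sc 265 270 [ 0.4887 -0.2189  0.065 ]
[ 0.53087019 -0.21746468  0.49382421] 0.002949984339210895 [[-0.    0.96  0.27]
 [-1.   -0.   -0.  ]
 [-0.   -0.27  0.96]]
3.175
```

View pics/w1.png

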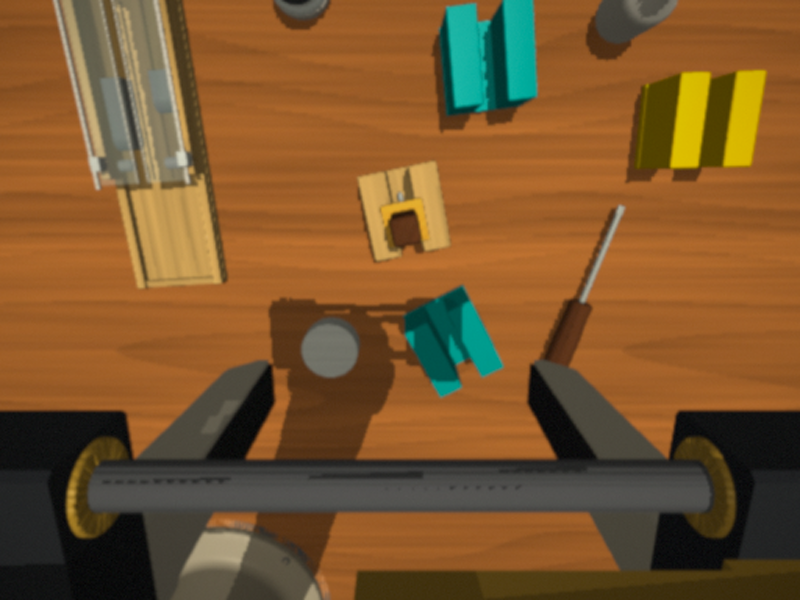

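View pics/w2.png

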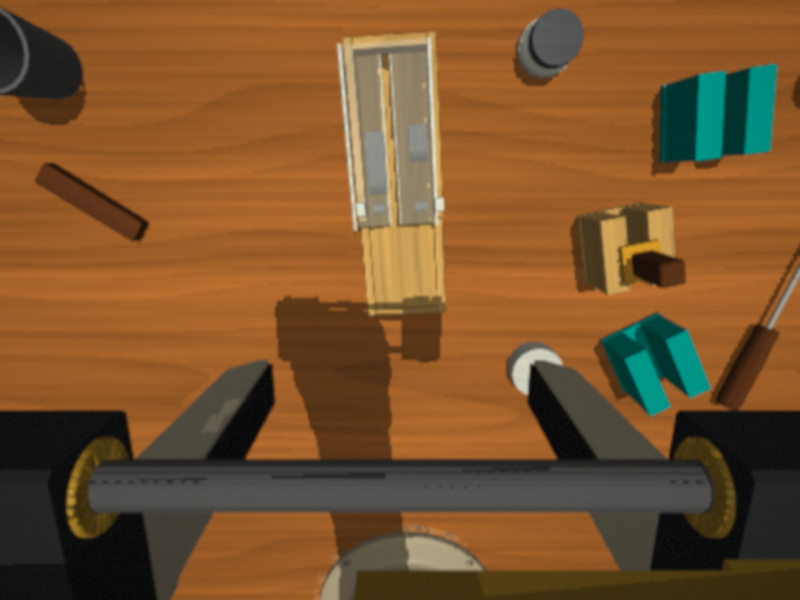

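The long blank (longer grey block) lies in the left lane (+y) at about (376,163) in w2, and the short one is at (417,142) in the right lane. In w1 the stand top's corners are (358,178), (436,162), (450,246) and (376,262), with the hook end visible up at (400,197). Next I'll take one closer look at each.

```bash
python3 - <<'E'
from h import *
import pickle
w1=pickle.load(open('w1.pkl','rb'));w2=pickle.load(open('w2.pkl','rb'));k=.64
for u,v in((358,178),(436,162),(450,246),(376,262)):print('stand',at(w1,u*k,v*k,.065).round(4))
for u,v,z in((345,40,.04),(435,33,.04),(370,314,.016),(443,310,.016)):print('tray',at(w2,u*k,v*k,z).round(4))
q0=R.from_euler('x',np.pi).as_quat()
for n,p in(('w3',[.50,.01,.2]),('w4',[.43,-.215,.21])):
    robot.move_ptp(p,q0)
    c=cam('wrist');pickle.dump(c,open(n+'.pkl','wb'))
    cv2.imwrite(f'pics/{n}.png',cv2.resize(c['pixels'][:250],(800,391),interpolation=cv2.INTER_CUBIC))
print(monitor.get_clock())
E
```

```text
stand [ 0.5227 -0.1814  0.065 ]
stand [ 0.5356 -0.2468  0.065 ]
stand [ 0.4653 -0.2604  0.065 ]
stand [ 0.4512 -0.1956  0.065 ]
tray [0.6832 0.0584 0.04  ]
tray [ 0.6888 -0.0226  0.04  ]
tray [0.4185 0.042  0.016 ]
tray [ 0.423  -0.0379  0.016 ]
4.925
```

View pics/w3.png

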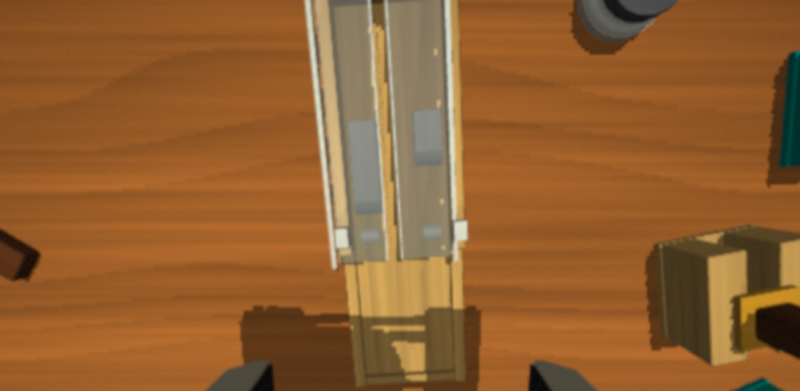

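View pics/w4.png

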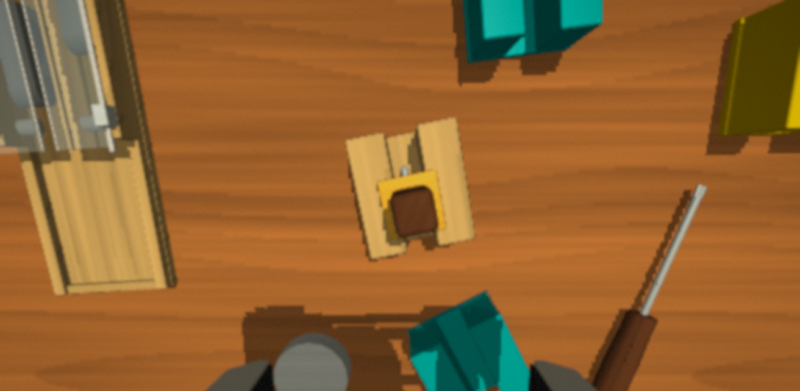

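In w3 the slot's white lines run from (373,0)/(387,0) to (388,262)/(401,258). The long blank spans (348–382, 120–213). In w4 the stand's top corners are (346,140), (456,118), (474,238) and (370,260), and the handle top is centred near (413,211).

```bash
python3 - <<'E'
from h import *
import pickle
w3=pickle.load(open('w3.pkl','rb'));w4=pickle.load(open('w4.pkl','rb'));k=.64
A=lambda c,u,v,z:at(c,u*k-.2,v*k-.2,z)
S=np.array([A(w4,u,v,.065) for u,v in((346,140),(456,118),(474,238),(370,260))]);print(S.round(4))
d=(S[0]+S[1]-S[2]-S[3]);yaw=np.arctan2(d[1],d[0]);m=S.mean(0);e=np.array([np.cos(yaw),np.sin(yaw),0]);print('yaw',np.degrees(yaw),'seat',m-.006*e, np.linalg.norm(d)/2, np.linalg.norm(S[0]-S[1]))
print('handle',A(w4,413,211,.129)); F=[A(w4,378,182,.073),A(w4,437,172,.073)];print('flange',F,'axis',np.mean(F,0)-.018*e)
n=lambda a,b:np.degrees(np.arctan2(*(b-a)[1::-1]))
P=lambda *a:A(w3,*a)
sm0,sm1=P(394.5,260,.04),P(380,0,.04);print('slot',sm0,sm1,n(sm0,sm1))
l0,l1=P(365,384,.016),P(465,378,.016); print('lip',l0,l1)
# tray apron side outer edges z=.02
print('sideL',P(344,270,.02),P(356,380,.02),n(P(356,380,.02),P(344,270,.02)));print('sideR',P(462,262,.02),P(465,372,.02))
for u,v in((348,121),(374,120),(382,213),(356,213)):print('blank top',P(u,v,.03))
for u,v in((414,110),(440,110),(442,163),(416,163)):print('short top',P(u,v,.03))
for u,v in((333,267),(450,256)):print('cover front',P(u,v,.04))
E
```

```text
[[ 0.5237 -0.1813  0.065 ]
 [ 0.5361 -0.2463  0.065 ]
 [ 0.4656 -0.2599  0.065 ]
 [ 0.4515 -0.1944  0.065 ]]
yaw 10.617194954004313 seat [ 0.48834104 -0.22158661  0.065     ] 0.07258801697740351 0.06624616236084337
handle [ 0.48733393 -0.21997327  0.129     ]
flange [array([ 0.49973125, -0.20040529,  0.073     ]), array([ 0.50550529, -0.23526203,  0.073     ])] axis [ 0.48492643 -0.22115009  0.073     ]
slot [0.51843484 0.01352343 0.04      ] [0.6711704  0.02132556 0.04      ] 2.924275688643557
lip [0.41780848 0.03689824 0.016     ] [ 0.42277815 -0.03971859  0.016     ]
sideL [0.50765902 0.0497198  0.02      ] [0.42292691 0.04332896 0.02      ] 4.313312605427807
sideR [ 0.51337768 -0.03394889  0.02      ] [ 0.4294409  -0.03898913  0.02      ]
blank top [0.60614049 0.04290464 0.03      ]
blank top [0.60672934 0.02634046 0.03      ]
blank top [0.54841907 0.02189047 0.03      ]
blank top [0.54842693 0.03927709 0.03      ]
short top [0.61264754 0.00092583 0.03      ]
short top [ 0.61263463 -0.01553218  0.03      ]
short top [ 0.58046132 -0.01751523  0.03      ]
short top [ 0.580473   -0.00059316  0.03      ]
cover front [0.51372028 0.05464797 0.04      ]
cover front [ 0.52110387 -0.02334997  0.04      ]
```

```bash
cat >> h.py <<'E'
G=.014  # TCP above pick origin
SEAT=np.array([.4873,-.2210,.065]); SY=np.radians(10.6)
TO=np.array([.551,.0095]); TY=np.radians(3.7)
def Q(y): return (R.from_euler('z',y)*R.from_euler('x',np.pi)).as_quat()
def T(x,y,hz):  # tray mm, hook centre height mm -> TCP
    c,s=np.cos(TY),np.sin(TY); x,y=x/1e3,y/1e3
    return np.array([TO[0]+c*x-s*y,TO[1]+s*x+c*y,hz/1e3+.05+G])
def F():  # force in tray axes
    f=np.mean([monitor.get_contact_force() for _ in range(3)],0); return R.from_euler('z',-TY).apply(f)
E
python3 - <<'E'
from h import *
for p,y in((SEAT+[0,0,G],SY),(T(-80,5,19),TY),(T(70,5,19),TY),(T(70,5,19),TY+np.pi/2),(T(-45,5,19),TY+np.pi/2),(T(-45,5,90),TY+np.pi/2)):
    for a in(0,np.pi):
        s=solver.solve_ik(p,Q(y+a)); print(None if s is None else np.round(s,2))
p=SEAT+[0,0,G]
print(F())
robot.move_ptp(p+[0,0,.12],Q(SY)); robot.movel(p,rate=.12)
jaws.set_gripper(0); print(monitor.get_finger_gap()*93,monitor.get_grip_force(),monitor.get_ee_pos()-p,monitor.get_contact_force(),monitor.get_clock())
E
```

```text
[ 0.45  0.59 -0.18  2.14  0.24  0.43 -1.31]
[ 1.02  0.84 -1.11  2.11  1.03  0.89  1.04]
[-0.02  0.53 -0.16  2.28  0.25  0.34 -1.91]
[ 0.58  0.78 -1.11  2.24  1.05  0.81  0.38]
[ 0.03  0.65 -0.23  1.94  0.26  0.58 -1.88]
[ 0.53  0.91 -1.11  1.91  1.    1.    0.59]
[ 0.22  0.7  -0.53  1.93  0.55  0.66 -0.58]
[-0.57  0.77  0.73  1.98 -0.8   0.71 -2.41]
[ 0.17  0.59 -0.44  2.19  0.55  0.47 -0.63]
[-0.5   0.62  0.54  2.23 -0.73  0.47 -2.44]
[ 0.29  0.49 -0.59  2.13  0.45  0.64 -0.55]
[-0.64  0.53  0.74  2.19 -0.62  0.63 -2.53]
[-0.07115598 -0.66454993 -0.55884942]
22.018023165633874 29.94659274816513 [-1.39204414e-05  2.69930112e-05 -2.23583408e-05] [ 0.45574958  0.56007907 -1.04319505] 7.5167
```

```bash
python3 - <<'E'
from h import *
p=SEAT+[0,0,G]
robot.movel(p+[0,0,.085],rate=.15)
a=T(-80,5,19); h=a.copy(); h[2]=p[2]+.085
robot.movel(h,Q(TY),rate=.2)
robot.movel(a,rate=.12); b=F(); print('bias',b,monitor.get_clock())
np.save('bias.npy',b)
robot.movel(T(-40,5,19),rate=.12)
x=-40
while x<-18:
    x+=2; robot.movel(T(x,5,19),rate=.04); f=F()-b; print(x,f.round(2))
    if np.abs(f[:2]).max()>2: break
print(monitor.get_clock(),monitor.get_finger_gap()*93)
c=cam('wrist');cv2.imwrite('pics/w5.png',cv2.resize(c['pixels'],(800,600),interpolation=cv2.INTER_CUBIC))
E
```

```text
bias [ 0.45074203  0.53392759 -0.60134366] 10.3667
-38 [-1.12  0.08 -1.01]
-36 [-0.66 -0.91 -0.91]
-34 [-0.69 -0.41  0.02]
-32 [0.09 0.02 0.51]
-30 [-0.91 -0.5  -0.93]
-28 [-0.05 -0.81 -0.35]
-26 [-1.02 -0.32 -0.72]
-24 [-0.79  0.01 -0.95]
-22 [-0.21 -1.16 -0.77]
-20 [-0.39 -0.14 -0.95]
-18 [-0.43 -0.81 -0.05]
13.6 21.962599159682416
```

View pics/w5.png

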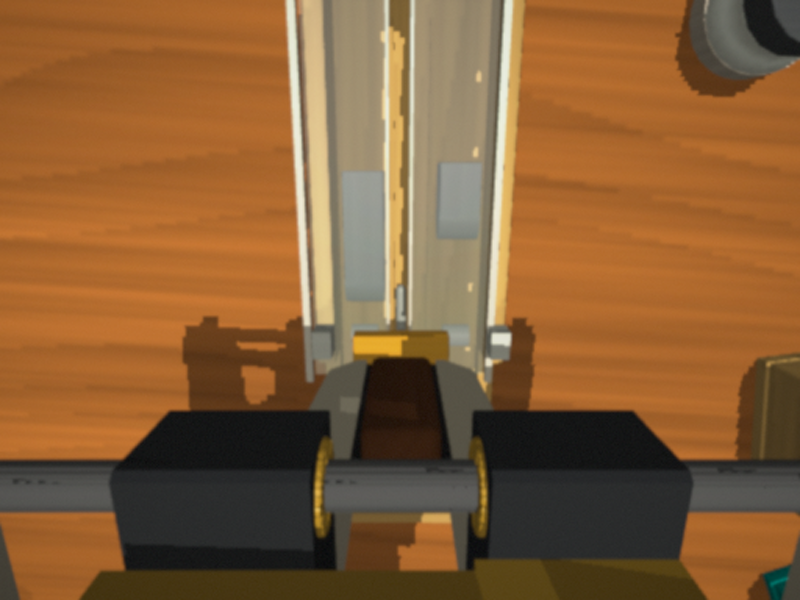

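The hook tip at (401,287) lies between the slot lines at columns 390 and 409, so the shaft is in the slot and nearly centred. The long blank's rear edge is at row 172. I'll slide on, checking force as I go.

```bash
python3 - <<'E'
from h import *
c=cam('wrist');b=np.load('bias.npy');k=.64
def tr(p): return R.from_euler('z',-TY).apply(np.r_[p[:2]-TO,0])[:2]*1e3
tip=tr(at(c,401*k,287*k,.0215)); rear=tr(at(c,364*k,171*k,.03)); nose=tr(at(c,364*k,300*k,.03)); sh=tr(at(c,458*k,162*k,.03))
print('tip',tip,'rear',rear,nose,'short rear',sh)
xr=rear[0]-tip[0]+6; print('rear est',xr)
y=5.;x=-18
while x<xr+13:
    x=min(x+8,xr+13); robot.movel(T(x,y,19),rate=.06)
    f=np.mean([F() for _ in range(5)],0)-b; print(round(x,1),y,f.round(2))
    if abs(f[1])>1.8: y+=.5*np.sign(f[1])
    if abs(f[0])>4 : print('STOP');break
np.save('xy.npy',[x,y,xr]);print(monitor.get_clock())
E
```

```text
tip [4.62489352 4.73623746] rear [57.14289991 20.48037913] [ 0.55399952 21.5787202 ] short rear [ 60.82982449 -19.24749725]
rear est 58.518006389151246
-10 5.0 [ 0.13 -0.69 -0.22]
-2 5.0 [-0.24 -1.22 -0.23]
6 5.0 [-0.85 -0.34  0.69]
14 5.0 [-0.96 -0.6  -1.55]
22 5.0 [-0.88 -0.39 -0.39]
30 5.0 [ 0.09 -0.13 -0.03]
38 5.0 [-0.35 -0.62 -0.73]
46 5.0 [-0.14 -1.15 -0.89]
54 5.0 [-0.23 -0.04 -0.92]
62 5.0 [ 0.23 -0.34 -0.37]
70 5.0 [-0.15 -1.02  0.3 ]
71.5 5.0 [-0.75 -0.37 -1.23]
17.0667
```

```bash
python3 - <<'E'
from h import *
x,y,xr=np.load('xy.npy');b=np.load('bias.npy')
P=T(x,y,19)
for d in(15,30,45,60,75,90):
    robot.movel(P,Q(TY+np.radians(d)),rate=.05)
    robot.dwell(.05)
    f=np.mean([F() for _ in range(5)],0)-b; print(d,f.round(2),monitor.get_clock())
    if np.hypot(*f[:2])>3.5: P=P+R.from_euler('z',TY).apply([0,.0005*np.sign(f[1]),0]); print('adj')
np.save('P.npy',P)
c=cam('wrist')
I=c['pixels'];cv2.imwrite('pics/w6.png',cv2.resize(I,(800,600),interpolation=cv2.INTER_CUBIC))
E
```

```text
15 [-1.13 -0.93  0.34] 17.525
30 [-0.9  -0.49 -0.78] 17.9833
45 [-1.1  -0.06 -0.65] 18.4417
60 [-0.18  0.95 -0.73] 18.9
75 [-1.95  1.46  0.45] 19.3583
90 [-1.73  2.14  0.64] 19.8167
```

View pics/w6.png

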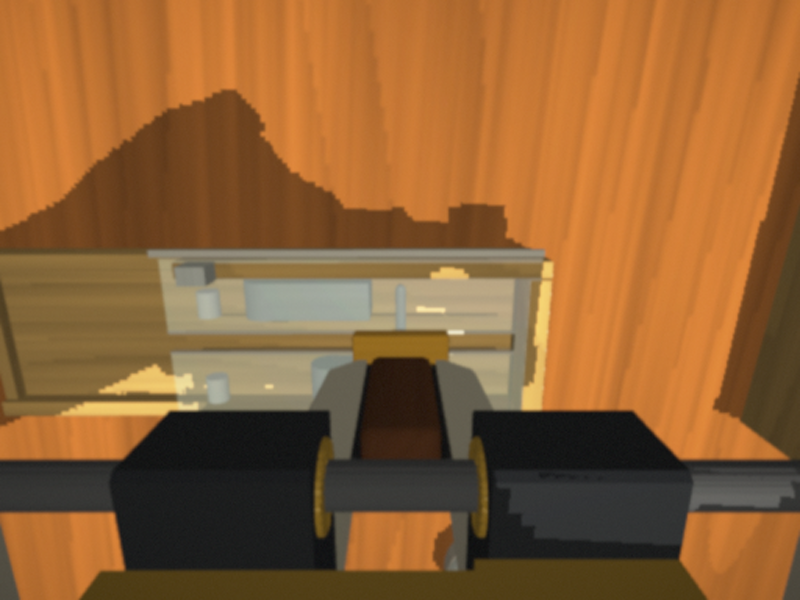

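The hook at (401,285–330) is turned in behind the long blank, whose rear edge is at column 371. There's a slight +y side force, so I'll ease it and drag.

```bash
python3 - <<'E'
from h import *
x,y,xr=np.load('xy.npy');b=np.load('bias.npy')
y+=.6; q=Q(TY+np.pi/2); stop=-46
robot.movel(T(x,y,19),q,rate=.02)
while x>stop:
    x=max(x-6,stop); robot.movel(T(x,y,19),q,rate=.05)
    f=np.mean([F() for _ in range(4)],0)-b; print(round(x,1),round(y,1),f.round(1))
    if abs(f[1])>1.8 and x>-28: y+=np.clip(.25*f[1],-.8,.8)
    if abs(f[0])>12 or abs(f[1])>6 or abs(f[2])>6: print('STOP');break
np.save('xy.npy',[x,y,xr]);print(monitor.get_clock())
c=cam('wrist')
I=c['pixels'];cv2.imwrite('pics/w7.png',cv2.resize(I,(800,600),interpolation=cv2.INTER_CUBIC))
E
```

```text
65.5 5.6 [-1.5  0.6 -0.6]
59.5 5.6 [-1.4  1.3  0.1]
53.5 5.6 [-1.1  1.4  0.5]
47.5 5.6 [-1.9  0.6 -0.4]
41.5 5.6 [ 3.9  0.8 -1.3]
35.5 5.6 [ 4.5 -0.   0.5]
29.5 5.6 [ 5.2  1.4 -0.2]
23.5 5.6 [ 3.   0.8 -0.5]
17.5 5.6 [ 2.5  0.2 -0.8]
11.5 5.6 [ 2.4  0.2 -1.1]
5.5 5.6 [ 2.4  0.5 -1.2]
-0.5 5.6 [ 3.3  1.2 -0.6]
-6.5 5.6 [ 3.4  0.6 -0.1]
-12.5 5.6 [ 3.5 -0.1 -0.9]
-18.5 5.6 [ 1.4  2.8 -0.4]
-24.5 6.3 [-1.3  0.8 -0.8]
-30.5 6.3 [-0.6 -1.3 -0.5]
-36.5 6.3 [ 0.2 -0.1 -0.2]
-42.5 6.3 [-0.1 -0.3 -0.8]
-46 6.3 [-1.2 -1.3 -0.2]
25.4333
```

View pics/w7.png

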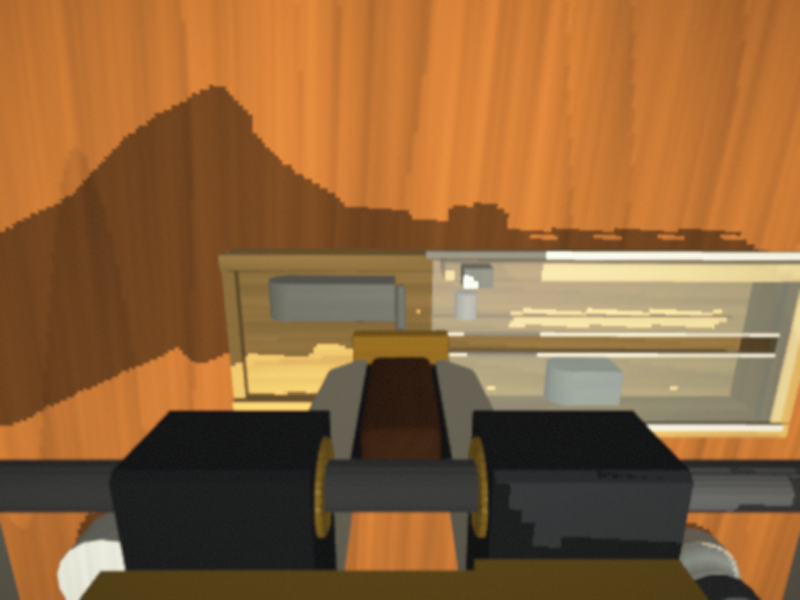

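The long blank (270–397) lies fully on the apron, clear of the cover's front edge at column 432, and the short blank is still in its lane. Now I'll return the pick.

```bash
python3 - <<'E'
from h import *
x,y,xr=np.load('xy.npy');q=Q(TY+np.pi/2); p=SEAT+[0,0,G]
robot.movel(T(x+3,y,19),q,rate=.03)
a=T(x+3,y,19); a[2]=p[2]+.085; robot.movel(a,q,rate=.12)
robot.movel(p+[0,0,.085],Q(SY),rate=.12); b=np.array(monitor.get_contact_force())
robot.movel(p+[0,0,.012],rate=.1)
for d in(.008,.005,.003,.0015,.0003):
    robot.movel(p+[0,0,d],rate=.02); f=np.array(monitor.get_contact_force())-b; print(d,f.round(1))
    if np.abs(f).max()>5: print('STOP'); break
print(monitor.get_clock(),monitor.get_finger_gap()*93)
E
```

```text
0.008 [0.3 0.2 0.6]
0.005 [-0.5 -0.6 -0.9]
0.003 [ 0.1 -0.5 -0.1]
0.0015 [ 0.5 -0.7  0.2]
0.0003 [ 0.1  0.1 -0.4]
30.95 21.689957623597103
```

```bash
python3 - <<'E'
from h import *
p=SEAT+[0,0,G]; b=np.array(monitor.get_contact_force()); 
for d in(-.0002,-.0006,-.001):
    robot.movel(p+[0,0,d],rate=.02); f=np.mean([monitor.get_contact_force() for _ in range(4)],0)-b; print(d,f.round(1))
    if f[2]>2: break
jaws.set_gripper(1.0); robot.dwell(.3)
robot.movel(p+[0,0,.13],rate=.12)
robot.move_ptp([.43,-.215,.21],Q(0))
c=cam('wrist');I=cv2.resize(c['pixels'][:250],(800,391),interpolation=cv2.INTER_CUBIC)
cv2.imwrite('pics/w8.png',I);print(monitor.get_clock())
E
```

```text
-0.0002 [-0.5 -1.3  4.2]
34.3333
```

View pics/w8.png

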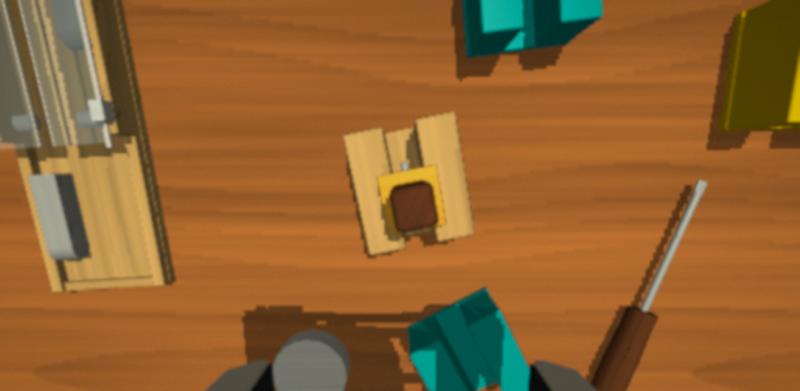

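The pick is upright in its stand at (413,207), just as it was before, and the blank is on the apron at (60,215). Handing in.

```bash
python3 -c "
from h import *
print(robot.job_done())"
```

```text
the job is handed in; nothing more can be done
None
```

The long blank is out on the open apron, the short blank is still in its lane, the pick is back upright in its stand, and the job was handed in at about 34 s; side and drag forces read about 5 N at most.

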